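# Park the spinning plating turntable

### The job

Give the blue turntable one good counter-clockwise spin (seen from above) by its black knob and let it run free for more than a full turn. Then bring it to a stop by touching its flat plate, not the knob, so that its hole stands over the yellow slot of its base, and let go. Push the knob only for that first spin, do not stop the plate somewhere else and turn it there, and leave the orange turntable alone.

Things in the scene. Friction and masses are not known exactly. Their poses are not given: they have to be found in the camera images.
- blue_plate (a joint): angle of the blue turntable plate in rad, growing counter-clockwise seen from above and counting on past 2 pi; at 0 and every full turn the hole is exactly over the slot. It starts between -1.5 and 1.5. Free bearing: pushed to 4 rad/s it coasts for some 9 s and two turns, from 8 rad/s about 12 s and five turns; a light touch from above stops it at once.
- blue_base: grey base of the blue turntable, fixed to the table; origin on the table on the plate's axis, its x axis pointing directly away from the slot. Its 50 mm wide tongue, 22 mm high, reaches 160 mm from the axis along -x, past the plate's edge.
- blue_knob: black upright knob (a sleeve free to turn on its pin) on the blue plate, 16 mm across and 35 mm tall, 58 mm from the axis, opposite the hole; origin at its foot on the plate's top face (38 mm above the table), so its top is at 73 mm.
- blue_hole (a point): centre of the round through hole, 30 mm across, in the blue plate, 58 mm from the axis, at the top face. The plate is a flat disc 230 mm across, 12 mm thick, about 1.5 kg, its top face 38 mm above the table; the ring of that face 80 to 115 mm from the axis is plain and clear for touching.
- blue_slot (a point): point of the fixed slot under the circle that the hole runs on, 58 mm from the axis, 22 mm above the table. The slot is a radial groove with yellow floor, 18 mm wide, 8 mm deep, in the base's tongue; its outer end shows beyond the plate's edge.
- orange_hole (a point): centre of the hole in the plate of the orange turntable, a twin of the blue one that must not be turned or moved.

How it is judged:
By the outcome, as a careful person would: the job done as asked, in the order asked, and still so for the second after the job is handed in, with the robot touching nothing.
It also fails if it takes over 54 s, if anything falls off the work surface, if the arm or the gripper's body presses on something with over 40 N, if the wrist force passes 120 N, or if a joint passes its speed limit or range.

### The arm

A 6-joint arm with a two-finger parallel gripper is mounted at the origin on the work surface. World frame = base frame: x ahead of the robot, y to its left, z up, the work surface at z = 0. Lengths are in mm, angles in rad, forces in N, time in s.
With the tool pointing down it reaches from about 350 to 775 mm from the base axis. Payload 7.3 kg.
Tool frame: the origin (TCP) lies midway between the tips of the shut fingers; the grasp point (between the pads) lies 19 mm behind it; z points along the fingers, y is the line along which they close (so a half turn about z gives the same grasp; the last joint's range is limited). The gripper opens to 92 mm and grips with 3 to 60 N. Pads are 19 mm wide; open, the fingers measure 130 mm over their backs; the gripper's body (75 mm by 190 mm) begins 47 mm behind the grasp point.
Start: joints at [1.043, 0.342, 1.524, -0, 1.275, -0.146], TCP at [195.599, 487.226, 192.541] pointing down, gripper open.
Joint ranges: [-2.53, 2.53], [-0.77, 2.02], [0.04, 2.7], [-1, 4.14], [0.28, 2.66], [-3.11, 3.11]. Speed limits (rad/s): [2.57, 2.57, 3.14, 3.14, 3.14, 3.14].

### API

Orientations are given as [roll, pitch, yaw] about the fixed x, y, z axes, in that order (R = Rz(yaw) Ry(pitch) Rx(roll)).
In Python, from plant import bot gives the robot as it stands.
- The arm moves only by the tool jog_arm, never from a script. Its arguments are lists of equal length, an entry for each row: "dp": the shift along the tool's x, y, z in m, a list of three; "twist": the turn about the tool's z in degrees. A call has 1 to 10 rows; each row shifts and turns the commanded pose from where the row before left it, along the tool's axes as they then stand; what a row does not reach is not made up. A row lasts 1/8 s, in which the tool goes at most 62.5 mm and 10.7 degrees, less where a joint would pass 70% of its speed; a pose out of reach is approached as far as the arm can. A call is refused whole if a number of a shift passes 0.0625 or a number of a turn 10.7, either way. A call with a gripper value outside its range is refused whole. "jaw" is the finger opening in m, from 0 to 0.0918, set as the call begins (left out, the last holds). The fingers move at their own pace and stop on an object; the grip force is fixed at half the most. Time passes only in rows, so rows that do not move let the fingers close. It gives the time, the measured TCP pose, the force, the opening and the grip force at its end, in the units of the state.
- bot.get_obs(): the state, without advancing time (a new reading comes with each control period).
- bot.capture(name): name is "side" or "top"; returns the picture (400x640x3 uint8, blue, green, red); there is no depth.
- bot.camera_params(name): a dict with "fx", "fy", "cx", "cy" (pixels), "R" (3x3) and "t" (3): a world point X has camera coordinates R X + t. Camera axes: x right, y down, z forward; pixel columns grow to the right and rows downward; lengths in mm; the calibration is good to about 2 mm. A picture is of the moment at which its call begins. camera_params takes no time and is no camera call.
- bot.close_job(): hands the job in; it is judged then, once.
Trained networks look in the newest picture that a camera, given by its name, has taken for a name from the list of things; names that differ only in an ending like _2 or _b are one class to them, and where a whole thing is asked for, a point or a joint stands for the part that bears it (a point fixed in the world has none). Each returns a list of dicts, best first, with "confidence" (0 to 1); they miss things now and then, are a little off and sometimes report something else, mostly with a low value. They report only what shows in the picture. A call takes as long as a camera call.
- bot.find_in(camera, label): "bbox" ([centre column, centre row, width, height] in pixels, round what is visible of it).
- bot.masks_of(camera, label): "pixels" (400x640 bool, what is visible of it) and "bbox" ([centre column, centre row, width, height] in pixels, round what is visible of it).
The state is a dict: "time": time; "joint_positions": joint angles; "dq": joint speeds; "tau": joint torques, N m; "tool_pos": TCP position; "tcp_rot": TCP orientation; "contact_force": force on the tool from outside, world axes, zero at the start; "moment": the same for the moment, N m; "grip_width": finger opening in mm; "finger_force": force on a finger pad.
Only numpy, scipy, OpenCV 4.12 (cv2) and the standard library are available. Lean on these libraries where they do the work, as an engineer would, in place of code of your own. Each camera call takes 0.05 s, during which the arm holds its last target. There are 200 camera calls.

## Working session

There is one attempt and no reset: what is moved stays moved. The work goes in short steps, Python scripts to look and compute and a tool call to move; the robot and the scene stay as the last step left them, time stands still between calls to the robot, and variables do not carry over. Pictures are saved under pics/ and viewed, at most 10 in all, crops included, and the job is handed in when it is done.

Besides the shell and the picture viewer there is one more tool, called after "Request:" by a JSON object that holds its "op" and its "data". jog_arm: Moves the arm, as the interface text tells. Its arguments: {"type":"object","properties":{"dp":{"type":"array"},"twist":{"type":"array"},"jaw":{"type":"number"}},"required":["dp","twist"]}

```bash
mkdir -p pics
cat > h.py <<'E'
import numpy as np, cv2
from plant import bot
def ray(cam,u,v,z):
    p=bot.camera_params(cam);R=np.array(p["R"]);t=np.array(p["t"])
    d=R.T@np.array([(u-p["cx"])/p["fx"],(v-p["cy"])/p["fy"],1]);c=-R.T@t
    return c+d*(z-c[2])/d[2]
def proj(cam,X):
    p=bot.camera_params(cam);c=np.array(p["R"])@np.array(X,float)+np.array(p["t"])
    return np.array([p["fx"]*c[0]/c[2]+p["cx"],p["fy"]*c[1]/c[2]+p["cy"]])
E
python3 - <<'E'
from h import *
im=bot.capture("top");cv2.imwrite("pics/top1.png",im)
im=bot.capture("side");cv2.imwrite("pics/side1.png",im)
for n,z in [("blue_knob",73),("blue_hole",38),("blue_slot",22),("blue_plate",38),("blue_base",22),("orange_hole",38)]:
    for m in bot.find_in("top",n)[:2]: print(n,np.round(m["bbox"],1),round(m["confidence"],2),ray("top",*m["bbox"][:2],z).round(1))
o=bot.get_obs();print(o)
E
```

```text
blue_slot [405.8 217.6 120.4  99.2] 0.69 [ 532.2 -213.9   22. ]
blue_plate [415.  219.7  98.2 103.3] 0.67 [ 525.6 -230.7   38. ]
blue_base [407.7 219.3 119.4 105.3] 0.59 [ 528.2 -218.    22. ]
orange_hole [206.9 192.1 100.8 104.4] 0.64 [600.1 235.9  38. ]
{'time': 0.4, 'joint_positions': array([ 1.04298341e+00,  3.42109154e-01,  1.52420760e+00, -2.69806058e-05,
        1.27540900e+00, -1.45957259e-01]), 'dq': array([-6.22970636e-05, -1.15590345e-03,  5.83241802e-04,  4.58273468e-04,
       -1.91548089e-05, -4.32523752e-04]), 'tau': array([-1.34105692e-03, -4.30719388e+01, -2.44193512e+01,  7.16395257e-02,
        5.01892506e-02, -2.39265154e-05]), 'tool_pos': array([195.58449383, 487.16532964, 192.44619522]), 'tcp_rot': array([-3.14145722e+00,  6.17867164e-06,  2.75974485e+00]), 'contact_force': array([ 0.22546311,  0.86277698, -0.02712183]), 'moment': array([ 0.04702654,  0.01949908, -0.02137241]), 'finger_force': 0.0, 'grip_width': 91.7544223908923}
```

View pics/top1.png

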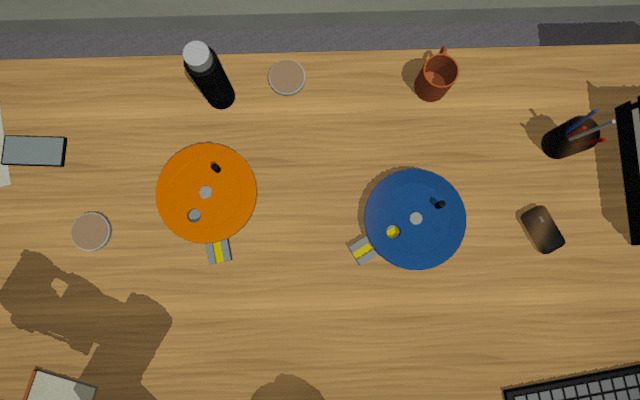

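View pics/side1.png

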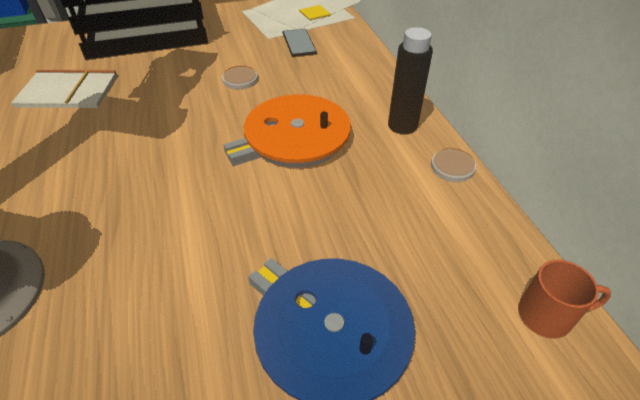

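The top view shows the blue plate at about (415,219), with its knob at (440,204), hole at (393,232) and yellow slot end at (363,250). The orange plate is at (206,192). The side view agrees. I'll refine these positions by colour.

```bash
cat >> h.py <<'E'
def bluemask(im):
    h=cv2.cvtColor(im,cv2.COLOR_BGR2HSV);return ((h[...,0]>100)&(h[...,0]<118)&(h[...,1]>150)).astype(np.uint8)
def yel(im):
    h=cv2.cvtColor(im,cv2.COLOR_BGR2HSV);return ((h[...,0]>22)&(h[...,0]<34)&(h[...,1]>170)&(h[...,2]>110)).astype(np.uint8)
def comps(m,amin=8):
    n,l,s,c=cv2.connectedComponentsWithStats(m.astype(np.uint8));return sorted([(s[i,4],c[i],l==i) for i in range(1,n) if s[i,4]>=amin],key=lambda a:-a[0])
E
python3 - <<'E'
from h import *
for cam in ("top","side"):
    im=cv2.imread(f"pics/{cam}1.png")
    a=comps(bluemask(im))[0]
    cn=max(cv2.findContours(a[2].astype(np.uint8),cv2.RETR_EXTERNAL,cv2.CHAIN_APPROX_NONE)[0],key=len)[:,0,:]
    P=np.array([ray(cam,u,v,38)[:2] for u,v in cn]);
    c,r=cv2.minEnclosingCircle(P.astype(np.float32));print(cam,a[0],"circ",c,r)
    A=np.c_[2*P,np.ones(len(P))];s=np.linalg.lstsq(A,(P**2).sum(1),rcond=None)[0];print("fit",s[:2],np.sqrt(s[2]+s[0]**2+s[1]**2))
    hub=np.array([416,218]) if cam=="top" else np.array([334,322])
    m=(cv2.cvtColor(im,cv2.COLOR_BGR2HSV)[...,1]<60)
    for q in comps(m):
        if np.hypot(*(q[1]-hub))<8: print("hub",q[0],q[1],ray(cam,*q[1],38))
    for q in comps(yel(im)): print("yel",q[0],q[1],ray(cam,*q[1],14).round(1))
    k=(im.max(2)<40)
    for q in comps(k):
        if np.hypot(*(q[1]-hub))<60: print("blk",q[0],q[1],ray(cam,*q[1],55).round(1))
p=bot.camera_params("top");print(-np.array(p["R"]).T@p["t"]);p=bot.camera_params("side");print(-np.array(p["R"]).T@p["t"])
E
```

```text
top 6967 circ (528.9505004882812, -230.7035369873047) 113.04783630371094
fit [ 526.79354025 -238.61316044] 107.10808277391209
hub 130 [415.53076923 217.95384615] [ 529.53030772 -232.07665587   38.        ]
yel 139 [217.76258993 251.85611511] [465.6 216.4  14. ]
yel 136 [362.72058824 250.65441176] [ 459.9 -113.6   14. ]
yel 78 [392.70512821 231.79487179] [ 501. -184.   14.]
blk 54 [439.57407407 204.09259259] [ 557.5 -282.7   55. ]
side 10726 circ (523.3325805664062, -254.19252014160156) 98.06246185302734
fit [ 525.34980007 -257.69958794] 87.22106856072483
hub 295 [333.79322034 321.89491525] [ 528.08640704 -231.54334356   38.        ]
yel 249 [314.54216867  11.94779116] [808.2 812.   14. ]
yel 145 [267.50344828 274.29655172] [ 456.7 -107.3   14. ]
yel 86 [302.58139535 302.1627907 ] [ 497.2 -173.4   14. ]
yel 57 [237.42105263 148.77192982] [464.3 220.6  14. ]
blk 83 [365.44578313 346.91566265] [ 553.6 -287.5   55. ]
blk 10 [369.3 336.8] [ 563.8 -275.4   55. ]
[455.71887508  -3.62570634 958.86067828]
[ 415.41517449 -528.26793814  617.96437641]
```

Request:
{"op": "jog_arm", "data": {"dp": [[-0.041,-0.025,0],[-0.041,-0.025,0],[-0.041,-0.025,0],[-0.041,-0.025,0],[-0.041,-0.025,0],[-0.041,-0.025,0],[-0.041,-0.025,0],[-0.041,-0.025,0],[-0.041,-0.025,0],[-0.041,-0.025,0]], "twist": [0,0,0,0,0,0,0,0,0,0], "jaw": 0}}

```text
time: 1.65
tool_pos: [483.8, 101.1, 192.7]
tcp_rot: [3.141, 0.0, 2.76]
contact_force: [0.1, 1.0, -0.7]
grip_width: 1.1
finger_force: 0.0
```

Request:
{"op": "jog_arm", "data": {"dp": [[0,0,0],[0,0,0],[0,0,0],[0,0,0],[0,0,0],[0,0,0],[0,0,0],[0,0,0],[0,0,0],[0,0,0]], "twist": [8.8,8.8,8.8,8.8,8.8,8.8,8.8,8.8,8.8,8.8]}}

```text
time: 2.9
tool_pos: [482.9, 102.5, 192.5]
tcp_rot: [3.142, -0.0, 1.219]
contact_force: [-0.2, 0.2, -0.9]
grip_width: 0.3
finger_force: 0.0
```

Request:
{"op": "jog_arm", "data": {"dp": [[-0.0365,0.021,0],[-0.0365,0.021,0],[-0.0365,0.021,0],[-0.0365,0.021,0],[-0.0365,0.021,0],[-0.0365,0.021,0],[-0.0365,0.021,0],[-0.0365,0.021,0],[-0.0365,0.021,0],[-0.0365,0.021,0]], "twist": [0,0,0,0,0,0,0,0,0,0]}}

```text
time: 4.15
tool_pos: [556.4, -313.6, 192.4]
tcp_rot: [3.142, -0.0, 1.224]
contact_force: [-0.0, -0.8, 0.6]
grip_width: 0.2
finger_force: 0.0
```

Request:
{"op": "jog_arm", "data": {"dp": [[0,0,0.03],[0,0,0.04],[0,0,0.04],[0,0,0.02],[0,0,0.012],[0,0,0]], "twist": [0,0,0,0,0,0]}}

```text
time: 4.9
tool_pos: [556.1, -312.0, 50.0]
tcp_rot: [-3.141, -0.0, 1.224]
contact_force: [0.2, 0.4, -0.2]
grip_width: 0.5
finger_force: 0.0
```

Run:
```python
from h import *
im=bot.capture("side");cv2.imwrite("pics/side2.png",cv2.resize(im[200:400,200:500],None,fx=2,fy=2))
im=bot.capture("top");cv2.imwrite("pics/top2.png",cv2.resize(im[120:300,300:540],None,fx=3,fy=3))
o=bot.get_obs();print(o["tool_pos"],o["contact_force"],o["time"])
```

```text
[ 556.93893472 -312.57751862   51.50657512] [0.10737413 0.57388386 0.10540259] 5.0
```

View pics/side2.png

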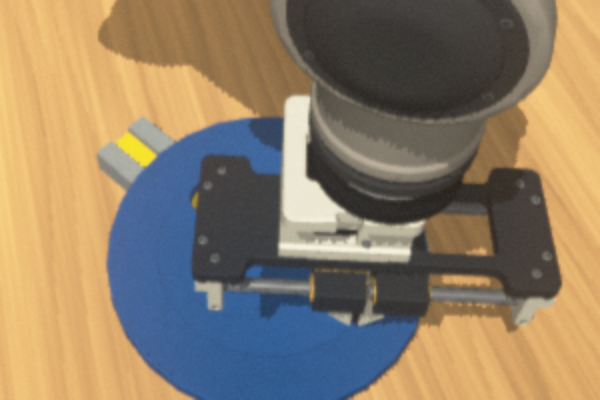

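View pics/top2.png

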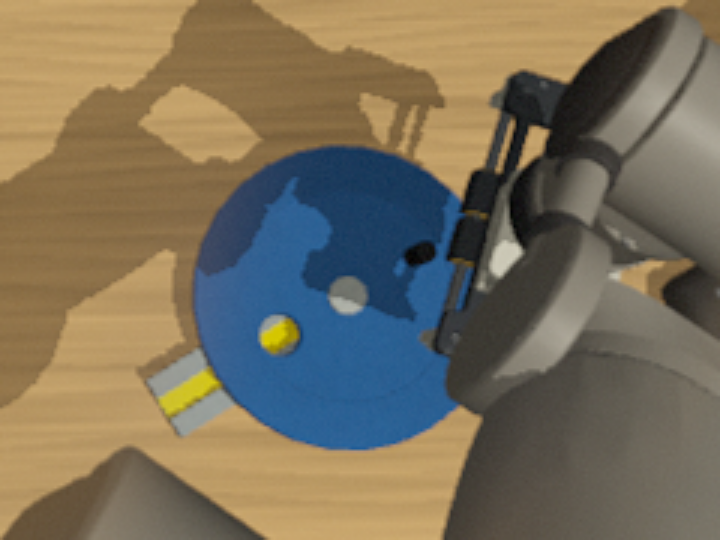

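The gripper stands behind the knob as planned: the knob is at crop (420,253) in the top view, and the hole still shows yellow at crop (279,335). Now the push, then lift away.

Request:
{"op": "jog_arm", "data": {"dp": [[0.01,0,0],[0.011,0,0],[0.02,0,0],[0.03,0,0],[0.032,0,-0.02],[0,0,-0.06],[-0.04,-0.02,-0.04],[-0.06,-0.03,0],[-0.06,-0.001,0]], "twist": [0,0,0,0,0,0,0,0,0]}}

```text
time: 6.12
tool_pos: [491.6, -344.3, 171.8]
tcp_rot: [3.141, -0.0, 1.226]
contact_force: [1.1, -0.6, -0.5]
grip_width: 0.4
finger_force: 0.0
```

```bash
cat >> h.py <<'E'
AX=np.array([529,-231.3]);SL=np.deg2rad(120.3)
def ang(im):
    """plate angle via blob of non-blue hole (r=58) and dark knob, in polar resampling"""
    r=np.arange(50,67,2.);a=np.deg2rad(np.arange(0,360,2.))
    p=np.array([[proj("top",[AX[0]+q*np.cos(t),AX[1]+q*np.sin(t),38]) for q in r] for t in a]).astype(np.float32)
    s=cv2.remap(im,p[...,0],p[...,1],cv2.INTER_LINEAR)
    h=cv2.cvtColor(s,cv2.COLOR_BGR2HSV)
    nb=~((h[...,0]>98)&(h[...,0]<120)&(h[...,1]>120))
    return a,nb.mean(1),s
def clusters(w,a):
    on=w>0.25;n=len(a);out=[]
    if on.all() or not on.any(): return out
    k0=int(np.argmin(on));i=0
    while i<n:
        if on[(k0+i)%n]:
            j=i
            while j<n and on[(k0+j)%n]: j+=1
            idx=np.arange(i,j);ww=w[(k0+idx)%n]
            c=(k0+(idx*ww).sum()/ww.sum())*360/n
            out.append((round(c%360,1),2*(j-i),round(ww.max(),2)));i=j
        else: i+=1
    return out
E
python3 - <<'E'
from h import *
import time
for k in range(3):
    im=bot.capture("top");t=bot.get_obs()["time"]-.05
    a,w,s=ang(im);print(round(t,3),clusters(w,a))
    np.save(f"pics/f{k}.npy",im)
cv2.imwrite("pics/top3.png",cv2.resize(im[120:300,300:540],None,fx=3,fy=3))
print(bot.get_obs()["tool_pos"])
E
```

```text
6.125 [(np.float64(117.8), 30, np.float64(1.0)), (np.float64(297.8), 12, np.float64(0.78))]
6.175 [(np.float64(117.8), 30, np.float64(1.0)), (np.float64(298.7), 12, np.float64(0.78))]
6.225 [(np.float64(117.8), 30, np.float64(1.0)), (np.float64(298.1), 10, np.float64(0.78))]
[ 491.52927145 -346.68436695  170.5881368 ]
```

View pics/top3.png

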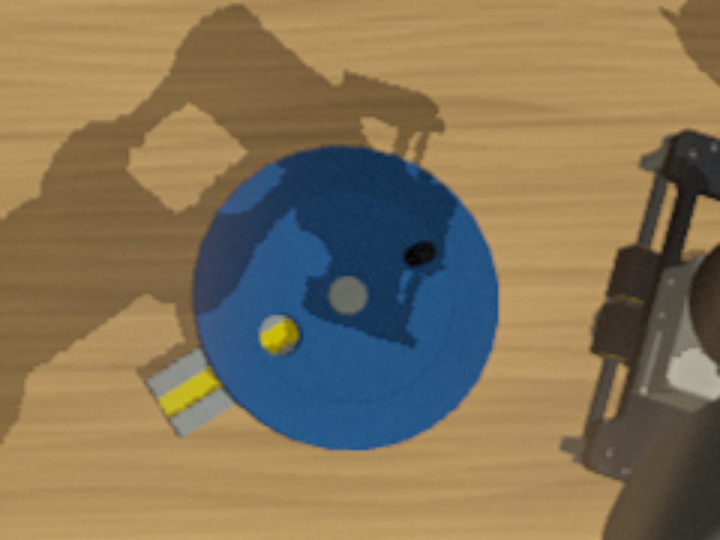

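The plate did not move; the knob is still at crop (420,253). I need to see the real finger geometry.

Run:
```python
from h import *
im=bot.capture("side");o=bot.get_obs();T=o["tool_pos"];print(T,o["time"])
y=o["tcp_rot"][2];X=np.array([np.cos(y),np.sin(y),0]);Y=np.array([np.sin(y),-np.cos(y),0])
q=proj("side",T);print("tcp",q)
u0,v0=int(max(0,q[0]-75)),int(max(0,min(q[1]-75,400-130)))
c=cv2.resize(im[v0:v0+130,u0:u0+160],None,fx=5,fy=4.6)
for d in (-19,0,19):
  for e in (-9.5,9.5):
    p=proj("side",T+d*Y+e*X);cv2.circle(c,(int((p[0]-u0)*5),int((p[1]-v0)*4.6)),3,(0,0,255),-1)
cv2.imwrite("pics/s3.png",c)
a,w,s=ang(cv2.imread("pics/top1.png"));print(clusters(w,a))
print("at push start tcp px side",proj("side",[556.9,-312.6,51.5]),"top",proj("top",[556.9,-312.6,51.5]))
```

```text
[ 492.30101508 -345.09032456  170.45678902] 6.325
tcp [338.38380194 362.97528632]
[(np.float64(117.8), 30, np.float64(1.0)), (np.float64(298.7), 12, np.float64(0.78))]
at push start tcp px side [374.48925911 364.88016743] top [452.59741864 204.20047096]
```

View pics/s3.png

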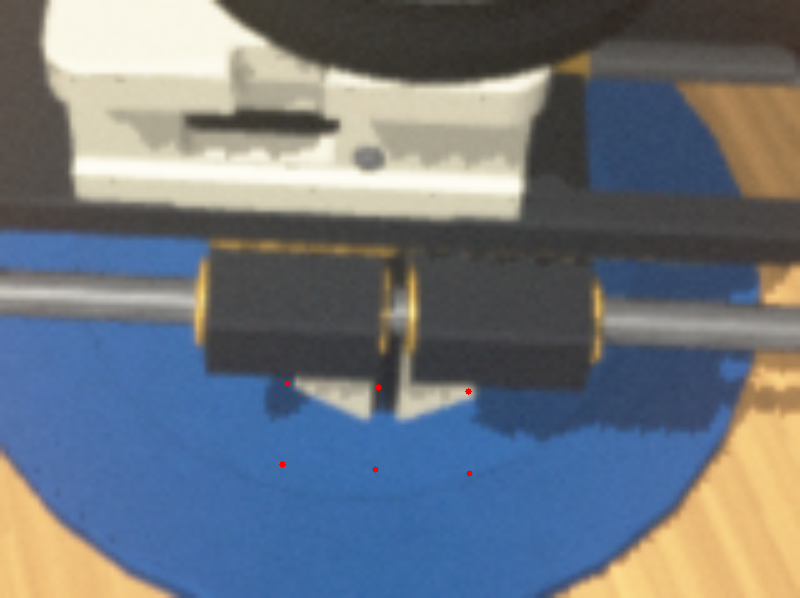

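The fingers taper to narrow tips (dot marks at ±19 mm lie well outside the tips), so the tip passed outside the knob. I'll realign with the tip directly behind the knob and follow its arc.

Request:
{"op": "jog_arm", "data": {"dp": [[0.027,0.02,0],[0.0265,0.019,0],[0,0,0.04],[0,0,0.045],[0,0,0.03],[0,0,0.01],[0,0,0],[0,0,0]], "twist": [0,0,0,0,0,0,0,0]}}

```text
time: 7.32
tool_pos: [548.3, -308.4, 47.2]
tcp_rot: [3.139, 0.001, 1.224]
contact_force: [0.5, -0.6, 0.5]
grip_width: 0.5
finger_force: 0.0
```

```bash
cat >> h.py <<'E'
def tn():
    o=bot.get_obs();y=o["tcp_rot"][2];d=o["tool_pos"][:2]-AX
    return "t %.1f n %.1f z %.1f yaw %.3f time %.3f"%(d@[np.cos(y),np.sin(y)],d@[np.sin(y),-np.cos(y)],o["tool_pos"][2],y,o["time"])
E
python3 - <<'E'
from h import *
for k in range(3):
    im=bot.capture("top");print(tn())
a,w,s=ang(im);print(clusters(w,a))
for q in comps(im.max(2)<40): 
    if np.hypot(*(q[1]-[440,204]))<15: print(q[0],q[1],ray("top",*q[1],60))
E
```

```text
t -66.2 n 44.3 z 47.2 yaw 1.224 time 7.375
t -66.2 n 44.1 z 47.0 yaw 1.224 time 7.425
t -66.3 n 44.0 z 46.8 yaw 1.224 time 7.475
[(np.float64(117.8), 30, np.float64(1.0)), (np.float64(230.0), 6, np.float64(0.33)), (np.float64(298.2), 10, np.float64(0.78))]
145 [453.51034483 204.44827586] [ 555.35354673 -311.67171634   60.        ]
55 [439.65454545 204.21818182] [ 556.63930942 -281.29435285   60.        ]
```

Request:
{"op": "jog_arm", "data": {"dp": [[0.0095,-0.0005,0],[0.0105,0.0065,0],[0.022,0.0075,0],[0.034,-0.006,0],[0.026,-0.011,-0.03],[0,0,-0.06],[0,0,-0.04]], "twist": [0,0,0,0,0,0,0]}}

```text
time: 8.35
tool_pos: [580.1, -209.4, 178.4]
tcp_rot: [3.139, 0.0, 1.226]
contact_force: [0.2, 0.4, -0.2]
grip_width: 0.2
finger_force: 0.0
```

Run:
```python
from h import *
for k in range(3):
    im=bot.capture("top");print(tn())
    a,w,s=ang(im);print(clusters(w,a))
cv2.imwrite("pics/top4.png",cv2.resize(im[120:300,300:540],None,fx=3,fy=3))
```

```text
t 37.5 n 43.0 z 183.9 yaw 1.226 time 8.400
[(np.float64(233.9), 264, np.float64(1.0))]
t 37.3 n 42.8 z 181.2 yaw 1.225 time 8.450
[(np.float64(233.0), 262, np.float64(1.0))]
t 37.3 n 41.4 z 178.2 yaw 1.225 time 8.500
[(np.float64(233.1), 262, np.float64(1.0))]
```

View pics/top4.png

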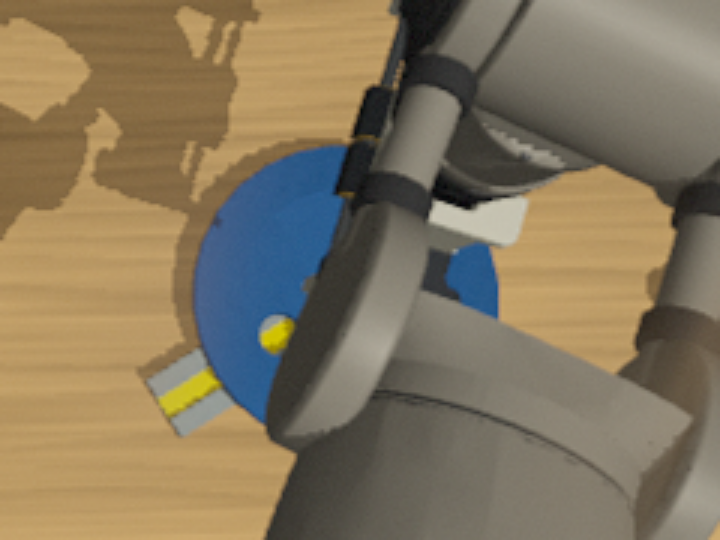

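The hole is still at crop (277,335), so the plate is essentially unmoved; the narrow tip only slipped past the knob. I'll open the jaws instead, straddle the knob, and push with the flat inner pad of the trailing finger.

Request:
{"op": "jog_arm", "data": {"dp": [[-0.05,0,0],[-0.05,0,0],[-0.05,0,0]], "twist": [0,0,0], "jaw": 0.0918}}

```text
time: 8.88
tool_pos: [527.2, -352.1, 173.7]
tcp_rot: [-3.139, -0.001, 1.225]
contact_force: [0.4, -0.1, 0.1]
grip_width: 25.5
finger_force: 0.0
```

Request:
{"op": "jog_arm", "data": {"dp": [[0,0,0],[0,0,0],[0,0,0],[0,0,0],[0,0,0],[0,0,0],[0,0,0],[0,0,0],[0,0,0]], "twist": [10,10,10,10,10,10,10,10,10]}}

```text
time: 10.0
tool_pos: [527.7, -350.9, 173.6]
tcp_rot: [-3.14, 0.003, -0.352]
contact_force: [1.3, 0.1, 0.4]
grip_width: 92.0
finger_force: 0.0
```

Run:
```python
from h import *
for k in range(2):
    im=bot.capture("top");print(tn())
    a,w,s=ang(im);print(clusters(w,a))
for q in comps(im.max(2)<40): 
    if np.hypot(*(q[1]-[416,218]))<40: print(q[0],q[1],ray("top",*q[1],60)[:2]-AX)
si=bot.capture("side")
T=bot.get_obs()["tool_pos"]
cv2.imwrite("pics/side4.png",np.hstack([cv2.resize(si[170:400,180:480],(520,400)),cv2.resize(im[150:290,350:540],(280,206)).repeat(1,0) if 0 else cv2.copyMakeBorder(cv2.resize(im[150:290,340:530],(280,206)),0,194,0,0,cv2.BORDER_CONSTANT)]))
print(proj("side",T),proj("top",T))
```

```text
t 40.8 n 112.5 z 173.6 yaw -0.359 time 10.050
[(np.float64(117.8), 30, np.float64(1.0)), (np.float64(298.2), 10, np.float64(0.78))]
t 39.5 n 113.1 z 173.7 yaw -0.348 time 10.100
[(np.float64(117.8), 30, np.float64(1.0)), (np.float64(297.6), 12, np.float64(0.78))]
44 [439.11363636 204.04545455] [ 28.05130944 -48.83155428]
[372.78977207 357.26547613] [495.08236485 211.23338299]
```

View pics/side4.png

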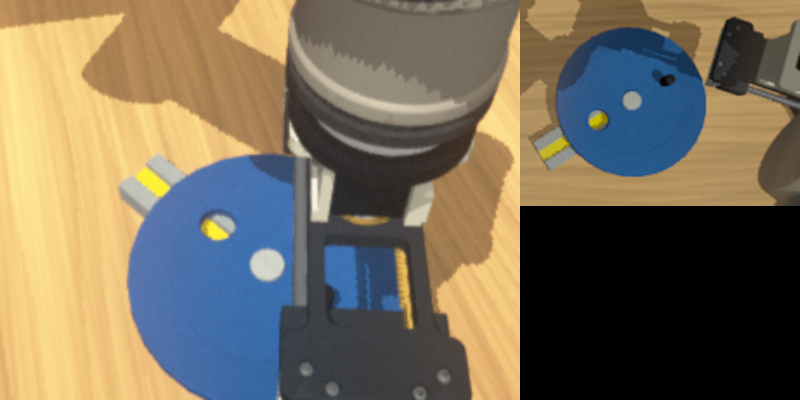

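Hole and knob are unmoved, and the jaws are fully open. Next I'll straddle the knob.

Request:
{"op": "jog_arm", "data": {"dp": [[0.001,-0.05,0],[0.002,-0.052,0],[0,0,0],[0,0,0.04],[0,0,0.045],[0,0,0.03],[0,0,0.014],[0,0,0],[0,0,0]], "twist": [0,0,0,0,0,0,0,0,0]}}

```text
time: 11.28
tool_pos: [565.9, -258.0, 47.9]
tcp_rot: [3.141, -0.002, -0.346]
contact_force: [0.3, -0.6, -0.3]
grip_width: 91.9
finger_force: 0.0
```

Run:
```python
from h import *
im=bot.capture("top");si=bot.capture("side");print(tn())
o=bot.get_obs();print(o["contact_force"],o["grip_width"])
T=o["tool_pos"];y=o["tcp_rot"][2];X=np.array([np.cos(y),np.sin(y),0]);Y=np.array([np.sin(y),-np.cos(y),0])
c=cv2.resize(si[220:400,260:500],None,fx=3,fy=3)
for d in (-46,46):
  for e in (-9.5,9.5):
    p=proj("side",T+d*Y+e*X);cv2.circle(c,(int((p[0]-260)*3),int((p[1]-220)*3)),3,(0,0,255),-1)
for z in (38,73):
    p=proj("side",[AX[0]+27.8,AX[1]-50,z]);cv2.circle(c,(int((p[0]-260)*3),int((p[1]-220)*3)),3,(0,255,0),-1)
cv2.imwrite("pics/side5.png",c)
a,w,s=ang(im);print(clusters(w,a))
```

```text
t 43.7 n 12.5 z 48.0 yaw -0.347 time 11.375
[ 0.05276817 -0.6492138  -0.01192021] 91.74524147505151
[(np.float64(117.8), 30, np.float64(1.0)), (np.float64(283.8), 234, np.float64(1.0))]
```

View pics/side5.png

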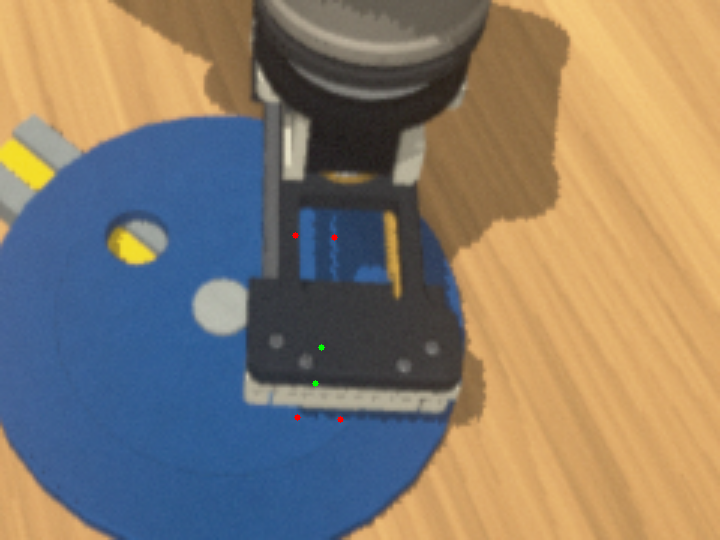

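The view shows the open hand straddling the knob spot (green marks at crop (318,365)), but the tips sit higher in the image than the reported TCP would put them. They may have passed over the knob. I'll creep down, watching the force.

Request:
{"op": "jog_arm", "data": {"dp": [[0,0,0.004],[0,0,0.002],[0,0,0.001],[0,0,0]], "twist": [0,0,0,0]}}

```text
time: 11.88
tool_pos: [565.0, -257.2, 39.4]
tcp_rot: [-3.141, 0.0, -0.347]
contact_force: [0.8, 0.5, -0.1]
grip_width: 91.9
finger_force: 0.0
```

Run:
```python
from h import *
f=[]
for k in range(6):
    bot.capture("top");o=bot.get_obs();f.append(o["contact_force"]);print(tn())
print(np.mean(f,0),np.std(f,0))
# expected body lower corners in crop px of side5 picture for various z offsets
T=np.array([565.9,-258,48.]);y=-.347;X=np.array([np.cos(y),np.sin(y),0]);Y=np.array([np.sin(y),-np.cos(y),0])
for off in (0,25):
  for e in (-37.5,37.5): print(off,e,((proj("side",T+95*Y+e*X+[0,0,66+off])-[260,220])*3).round())
```

```text
t 42.7 n 12.2 z 39.5 yaw -0.347 time 11.925
t 42.8 n 12.2 z 39.5 yaw -0.347 time 11.975
t 42.8 n 12.2 z 39.5 yaw -0.347 time 12.025
t 42.8 n 12.2 z 39.5 yaw -0.347 time 12.075
t 42.8 n 12.2 z 39.6 yaw -0.347 time 12.125
t 42.8 n 12.2 z 39.6 yaw -0.347 time 12.175
[-0.05505435  0.03228529  0.0953097 ] [0.32432696 0.54438024 0.42005339]
0 -37.5 [237. 462.]
0 37.5 [434. 472.]
25 -37.5 [239. 434.]
25 37.5 [444. 444.]
```

Request:
{"op": "jog_arm", "data": {"dp": [[0,0,0.001],[0,0,0.001],[0,0,0.001],[0,0,0.0]], "twist": [0,0,0,0]}}

```text
time: 12.68
tool_pos: [565.0, -257.2, 36.3]
tcp_rot: [-3.141, 0.0, -0.347]
contact_force: [-0.8, 0.5, -0.1]
grip_width: 91.7
finger_force: 0.0
```

Request:
{"op": "jog_arm", "data": {"dp": [[0,0,0.003],[0,0,0.003],[0,0,0.003],[0,0,0.001]], "twist": [0,0,0,0]}}

```text
time: 13.18
tool_pos: [564.9, -257.2, 26.1]
tcp_rot: [-3.141, 0.0, -0.347]
contact_force: [0.0, 0.2, 0.0]
grip_width: 91.5
finger_force: 0.0
```

Run:
```python
from h import *
im=bot.capture("top");si=bot.capture("side");print(tn(),bot.get_obs()["contact_force"])
T=bot.get_obs()["tool_pos"];y=bot.get_obs()["tcp_rot"][2];X=np.array([np.cos(y),np.sin(y),0]);Y=np.array([np.sin(y),-np.cos(y),0])
c=cv2.resize(si[220:400,250:470],None,fx=2.2,fy=2.2);t=cv2.resize(im[140:280,370:530],None,fx=2,fy=2)
def dot(img,cam,P,o,s,col): p=(proj(cam,P)-o)*s;cv2.circle(img,(int(p[0]),int(p[1])),2,col,-1)
for d in (-46,46):
    dot(c,"side",T+d*Y,np.array([250,220]),2.2,(0,0,255));dot(t,"top",T+d*Y,np.array([370,140]),2,(0,0,255))
for d in (-95,95):
  for e in (-37.5,37.5):
    dot(c,"side",T+d*Y+e*X+[0,0,66],np.array([250,220]),2.2,(0,255,255));dot(t,"top",T+d*Y+e*X+[0,0,66],np.array([370,140]),2,(0,255,255))
o=np.zeros((400,800,3),np.uint8);o[:c.shape[0],:c.shape[1]]=c[:400];o[:t.shape[0],c.shape[1]:c.shape[1]+t.shape[1]]=t[:, :800-c.shape[1]]
cv2.imwrite("pics/both6.png",o)
```

```text
t 42.6 n 12.1 z 26.3 yaw -0.347 time 13.275 [-0.67352591 -0.42144047  0.08777165]
```

View pics/both6.png

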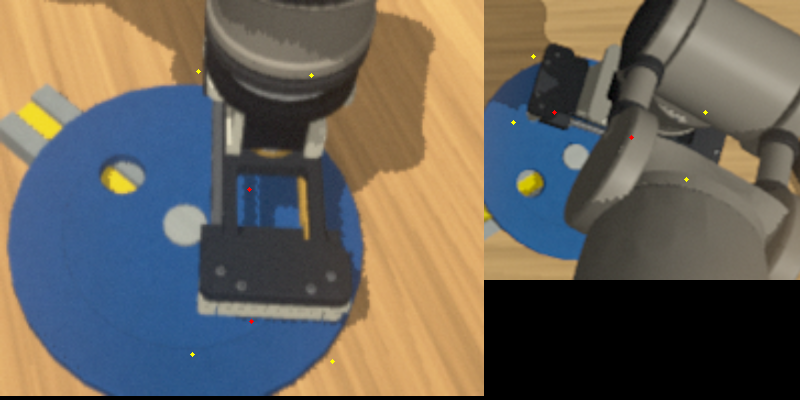

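The dots for the reported TCP and body lie clearly below the real gripper, and there is still no contact at z=26. So the true tip is well above the reported TCP. I'll keep creeping down until it touches.

Request:
{"op": "jog_arm", "data": {"dp": [[0,0,0.003],[0,0,0.002],[0,0,0.001],[0,0,0]], "twist": [0,0,0,0]}}

```text
time: 13.78
tool_pos: [565.0, -257.2, 20.4]
tcp_rot: [-3.141, 0.0, -0.347]
contact_force: [0.8, -0.2, -0.3]
grip_width: 91.8
finger_force: 0.0
```

Request:
{"op": "jog_arm", "data": {"dp": [[0,0,0.002],[0,0,0.001],[0,0,0]], "twist": [0,0,0]}}

```text
time: 14.15
tool_pos: [565.0, -257.2, 17.4]
tcp_rot: [-3.141, 0.0, -0.347]
contact_force: [0.2, 0.1, 0.5]
grip_width: 91.6
finger_force: 0.0
```

Request:
{"op": "jog_arm", "data": {"dp": [[0,0,0.001],[0,0,0.001],[0,0,0.001],[0,0,0]], "twist": [0,0,0,0]}}

```text
time: 14.65
tool_pos: [565.0, -257.2, 14.4]
tcp_rot: [-3.141, 0.0, -0.347]
contact_force: [-0.4, -0.0, -1.2]
grip_width: 91.8
finger_force: 0.0
```

Request:
{"op": "jog_arm", "data": {"dp": [[0,0,0.001],[0,0,0.001],[0,0,0.001],[0,0,0]], "twist": [0,0,0,0]}}

```text
time: 15.15
tool_pos: [565.0, -257.2, 11.4]
tcp_rot: [-3.141, 0.0, -0.347]
contact_force: [0.5, -0.5, 0.7]
grip_width: 91.9
finger_force: 0.0
```

Request:
{"op": "jog_arm", "data": {"dp": [[0,0,0.001],[0,0,0.001],[0,0,0.001],[0,0,0]], "twist": [0,0,0,0]}}

```text
time: 15.65
tool_pos: [565.0, -257.2, 8.4]
tcp_rot: [-3.141, 0.0, -0.347]
contact_force: [0.3, -0.6, -0.0]
grip_width: 91.7
finger_force: 0.0
```

Request:
{"op": "jog_arm", "data": {"dp": [[0,0,0.001],[0,0,0.001],[0,0,0.001],[0,0,0]], "twist": [0,0,0,0]}}

```text
time: 16.15
tool_pos: [565.0, -257.2, 5.4]
tcp_rot: [-3.141, 0.0, -0.347]
contact_force: [-0.4, 0.8, 0.3]
grip_width: 92.0
finger_force: 0.0
```

Request:
{"op": "jog_arm", "data": {"dp": [[0,0,0.001],[0,0,0.001],[0,0,0.001]], "twist": [0,0,0]}}

```text
time: 16.52
tool_pos: [565.2, -257.3, 3.4]
tcp_rot: [3.141, -0.0, -0.347]
contact_force: [-3.3, 2.0, 12.7]
grip_width: 92.1
finger_force: 6.0
```

Request:
{"op": "jog_arm", "data": {"dp": [[0,0,0.001],[0,0,0.001],[0,0,0.001]], "twist": [0,0,0]}}

```text
time: 16.9
tool_pos: [565.3, -257.4, 3.3]
tcp_rot: [3.141, -0.002, -0.346]
contact_force: [-10.3, 5.6, 31.3]
grip_width: 91.9
finger_force: 15.4
```

The tips met the plate at reported z≈4, so the true tip is about 34 mm above the reported TCP, and both earlier passes went over the knob. I'll raise slightly and make the real push now.

Request:
{"op": "jog_arm", "data": {"dp": [[0,0,-0.011],[0,0,0],[0,-0.01,0],[0.007,-0.011,0],[0.0075,-0.022,0],[-0.006,-0.034,0],[-0.008,-0.026,-0.05],[0,0,-0.0625],[0,0.03,-0.04],[0,0.06,0]], "twist": [0,0,0,0,0,0,0,0,0,0]}}

```text
time: 18.15
tool_pos: [573.4, -243.5, 167.2]
tcp_rot: [3.142, -0.008, -0.341]
contact_force: [0.2, -0.6, -0.2]
grip_width: 91.6
finger_force: 0.0
```

Run:
```python
from h import *
for k in range(5):
    im=bot.capture("top");a,w,s=ang(im);print(tn(),clusters(w,a),[ (int(q[0]),q[1].round(0)) for q in comps(yel(im)) if np.hypot(*(q[1]-[416,218]))<40])
```

```text
t 44.5 n 5.5 z 164.9 yaw -0.348 time 18.200 [(np.float64(234.4), 134, np.float64(1.0)), (np.float64(352.4), 30, np.float64(1.0))] []
t 43.8 n 2.5 z 163.5 yaw -0.351 time 18.250 [(np.float64(235.1), 108, np.float64(1.0)), (np.float64(7.0), 32, np.float64(1.0))] []
t 43.4 n 0.0 z 162.8 yaw -0.350 time 18.300 [(np.float64(22.2), 30, np.float64(1.0)), (np.float64(238.5), 108, np.float64(1.0)), (np.float64(342.0), 2, np.float64(0.33))] []
t 43.2 n -1.5 z 162.4 yaw -0.348 time 18.350 [(np.float64(37.0), 28, np.float64(1.0)), (np.float64(238.3), 114, np.float64(1.0)), (np.float64(347.0), 8, np.float64(0.33))] []
t 43.1 n -2.2 z 162.3 yaw -0.347 time 18.400 [(np.float64(51.2), 28, np.float64(1.0)), (np.float64(238.7), 120, np.float64(1.0)), (np.float64(348.0), 6, np.float64(0.33))] []
```

It is spinning counter-clockwise at about 5.1 rad/s. I'll shut the fingers and take station above the plain ring.

Request:
{"op": "jog_arm", "data": {"dp": [[-0.014,0.033,0],[-0.014,0.033,0],[-0.015,0.034,0],[0,0,0],[0,0,0],[0,0,0],[0,0,0],[0,0,0]], "twist": [0,0,0,0,0,0,0,0], "jaw": 0}}

```text
time: 19.4
tool_pos: [495.9, -324.2, 162.9]
tcp_rot: [-3.141, 0.0, -0.346]
contact_force: [0.3, -0.3, 0.2]
grip_width: 16.2
finger_force: 0.0
```

Run:
```python
from h import *
for k in range(3):
    im=bot.capture("top");a,w,s=ang(im);print(tn(),clusters(w,a))
print(bot.get_obs()["grip_width"])
```

```text
t 0.3 n 98.8 z 163.0 yaw -0.346 time 19.450 [(np.float64(143.9), 18, np.float64(0.78)), (np.float64(322.2), 30, np.float64(1.0))]
t 0.3 n 99.0 z 163.0 yaw -0.347 time 19.500 [(np.float64(156.8), 20, np.float64(0.78)), (np.float64(333.4), 32, np.float64(1.0))]
t 0.3 n 99.0 z 163.0 yaw -0.347 time 19.550 [(np.float64(168.7), 18, np.float64(0.78)), (np.float64(345.0), 32, np.float64(1.0))]
4.428479071781332
```

Request:
{"op": "jog_arm", "data": {"dp": [[0,0,0.03],[0,0,0.05],[0,0,0.04],[0,0,0.02],[0,0,0],[0,0,0],[0,0,0.006]], "twist": [0,0,0,0,0,0,0]}}

```text
time: 20.42
tool_pos: [496.6, -325.5, 18.6]
tcp_rot: [3.14, -0.003, -0.347]
contact_force: [0.3, -0.2, -0.9]
grip_width: 0.3
finger_force: 0.0
```

Run:
```python
from h import *
o=bot.get_obs();print(tn(),o["contact_force"])
for k in range(4):
    im=bot.capture("top");a,w,s=ang(im);print(tn(),clusters(w,a))
```

```text
t 1.5 n 99.6 z 18.6 yaw -0.347 time 20.425 [ 0.25874887 -0.16814558 -0.92500658]
t 0.6 n 99.3 z 17.3 yaw -0.347 time 20.475 [(np.float64(165.8), 30, np.float64(1.0)), (np.float64(269.8), 78, np.float64(1.0)), (np.float64(343.7), 16, np.float64(0.78))]
t 0.3 n 99.2 z 17.2 yaw -0.347 time 20.525 [(np.float64(174.3), 30, np.float64(1.0)), (np.float64(269.0), 80, np.float64(1.0)), (np.float64(352.0), 18, np.float64(0.78))]
t 0.3 n 99.2 z 17.2 yaw -0.347 time 20.575 [(np.float64(183.0), 28, np.float64(1.0)), (np.float64(269.3), 80, np.float64(1.0)), (np.float64(0.2), 18, np.float64(0.89))]
t 0.4 n 99.2 z 17.3 yaw -0.347 time 20.625 [(np.float64(191.8), 30, np.float64(1.0)), (np.float64(269.1), 80, np.float64(1.0)), (np.float64(8.7), 20, np.float64(0.78))]
```

Request:
{"op": "jog_arm", "data": {"dp": [[0,0,0.009],[0,0,0],[0,0,0],[0,0,0],[0,0,0],[0,0,0],[0,0,0],[0,0,0],[0,0,0]], "twist": [0,0,0,0,0,0,0,0,0]}}

```text
time: 21.75
tool_pos: [495.5, -324.6, 8.0]
tcp_rot: [-3.142, -0.0, -0.347]
contact_force: [-0.1, 0.8, -0.3]
grip_width: 0.4
finger_force: 0.0
```

Run:
```python
from h import *
for k in range(4):
    im=bot.capture("top");a,w,s=ang(im);print(tn(),clusters(w,a))
print(bot.get_obs()["contact_force"])
```

```text
t 0.3 n 99.1 z 8.0 yaw -0.347 time 21.800 [(np.float64(189.6), 20, np.float64(0.78)), (np.float64(270.5), 84, np.float64(1.0)), (np.float64(5.7), 30, np.float64(1.0))]
t 0.2 n 99.2 z 8.0 yaw -0.347 time 21.850 [(np.float64(196.0), 18, np.float64(0.78)), (np.float64(270.5), 84, np.float64(1.0)), (np.float64(11.8), 30, np.float64(1.0))]
t 0.3 n 99.2 z 8.0 yaw -0.347 time 21.900 [(np.float64(17.5), 30, np.float64(1.0)), (np.float64(201.6), 20, np.float64(0.78)), (np.float64(270.5), 84, np.float64(1.0))]
t 0.2 n 99.2 z 8.0 yaw -0.347 time 21.950 [(np.float64(23.1), 28, np.float64(1.0)), (np.float64(207.9), 18, np.float64(0.78)), (np.float64(270.5), 84, np.float64(1.0))]
[-0.3689378  -0.86103127  0.07419321]
```

Request:
{"op": "jog_arm", "data": {"dp": [[0,0,0],[0,0,0],[0,0,0],[0,0,0]], "twist": [0,0,0,0]}}

```text
time: 22.45
tool_pos: [495.5, -324.6, 8.0]
tcp_rot: [-3.141, 0.0, -0.347]
contact_force: [0.7, -0.7, -0.2]
grip_width: 0.4
finger_force: 0.0
```

Run:
```python
from h import *
for k in range(3):
    im=bot.capture("top");a,w,s=ang(im);print(tn(),clusters(w,a))
```

```text
t 0.3 n 99.2 z 8.0 yaw -0.347 time 22.500 [(np.float64(82.7), 32, np.float64(1.0)), (np.float64(270.6), 84, np.float64(1.0))]
t 0.3 n 99.2 z 8.0 yaw -0.347 time 22.550 [(np.float64(87.7), 30, np.float64(1.0)), (np.float64(270.6), 84, np.float64(1.0))]
t 0.3 n 99.2 z 8.0 yaw -0.347 time 22.600 [(np.float64(91.9), 30, np.float64(1.0)), (np.float64(270.5), 84, np.float64(1.0))]
```

Run:
```python
from h import *
for k in range(2):
    im=bot.capture("top");a,w,s=ang(im);print(tn(),clusters(w,a))
```

```text
t 0.3 n 99.2 z 8.0 yaw -0.347 time 22.650 [(np.float64(96.9), 32, np.float64(1.0)), (np.float64(270.2), 86, np.float64(1.0))]
t 0.3 n 99.2 z 8.0 yaw -0.347 time 22.700 [(np.float64(101.5), 32, np.float64(1.0)), (np.float64(270.6), 84, np.float64(1.0))]
```

Request:
{"op": "jog_arm", "data": {"dp": [[0,0,0.0053],[0,0,0.0025],[0,0,0],[0,0,0]], "twist": [0,0,0,0]}}

```text
time: 23.2
tool_pos: [498.4, -326.0, 3.9]
tcp_rot: [3.14, -0.008, -0.347]
contact_force: [0.8, 3.1, 21.4]
grip_width: 0.1
finger_force: 11.0
```

Run:
```python
from h import *
for k in range(3):
    im=bot.capture("top");a,w,s=ang(im);print(tn(),clusters(w,a))
np.save("pics/stop.npy",im)
# hole blob centroid and slot
from math import atan2
for q in comps(yel(im)):
    if q[1][0]>300: print("yel",q[0],q[1],np.rad2deg(np.arctan2(*(ray("top",*q[1],14)[:2]-AX)[::-1])))
```

```text
t 3.4 n 99.4 z 3.9 yaw -0.347 time 23.250 [(np.float64(115.9), 30, np.float64(1.0)), (np.float64(271.6), 84, np.float64(1.0))]
t 3.4 n 99.4 z 3.9 yaw -0.347 time 23.300 [(np.float64(115.8), 30, np.float64(1.0)), (np.float64(271.5), 84, np.float64(1.0))]
t 3.4 n 99.4 z 3.9 yaw -0.347 time 23.350 [(np.float64(115.9), 30, np.float64(1.0)), (np.float64(271.5), 84, np.float64(1.0))]
yel 136 [362.78676471 250.58088235] 120.38278090271525
yel 78 [393.         231.46153846] 120.28961546784052
```

Stopped: the hole is at an apparent 115.8° against about 120°, a few degrees short but with the slot still inside the hole. The press deflected the finger 3 mm sideways, so I'll lift with a compensating shift so the release doesn't drag the plate.

Request:
{"op": "jog_arm", "data": {"dp": [[0.004,0,-0.006],[0,0,-0.02],[0,0,-0.05],[0,0,-0.05],[0,0.03,-0.03],[0,0,0]], "twist": [0,0,0,0,0,0]}}

```text
time: 24.1
tool_pos: [489.6, -356.6, 158.4]
tcp_rot: [3.139, -0.005, -0.349]
contact_force: [-0.4, -0.7, -1.4]
grip_width: 0.3
finger_force: 0.0
```

Run:
```python
from h import *
for k in range(6):
    im=bot.capture("top");a,w,s=ang(im);print(tn(),clusters(w,a))
im0=cv2.imread("pics/top1.png");axp=None
def local(im,cam,name):
    h=cv2.cvtColor(im,cv2.COLOR_BGR2HSV);nb=(~((h[...,0]>98)&(h[...,0]<120)&(h[...,1]>120))).astype(np.uint8)
    for q in comps(nb,30):
        P=ray(cam,*q[1],38)[:2]
        d=P-AX
        if np.hypot(*d)<75 : print(name,cam,q[0],q[1].round(1),"r %.1f ang %.1f"%(np.hypot(*d),np.rad2deg(np.arctan2(d[1],d[0]))))
local(im0,"top","start");local(im,"top","now")
si=bot.capture("side");local(cv2.imread("pics/side1.png"),"side","start");local(si,"side","now")
np.save("pics/end_top.npy",im)
```

```text
t 4.5 n 129.7 z 156.3 yaw -0.348 time 24.150 [(np.float64(116.2), 30, np.float64(1.0)), (np.float64(296.9), 12, np.float64(0.78))]
t 3.7 n 128.9 z 155.0 yaw -0.348 time 24.200 [(np.float64(116.2), 30, np.float64(1.0)), (np.float64(297.1), 12, np.float64(0.78))]
t 3.4 n 128.4 z 154.4 yaw -0.347 time 24.250 [(np.float64(116.2), 30, np.float64(1.0)), (np.float64(296.6), 12, np.float64(0.78))]
t 3.3 n 128.1 z 154.3 yaw -0.347 time 24.300 [(np.float64(116.2), 30, np.float64(1.0)), (np.float64(296.9), 12, np.float64(0.78))]
t 3.3 n 128.2 z 154.4 yaw -0.346 time 24.350 [(np.float64(116.2), 30, np.float64(1.0)), (np.float64(297.1), 12, np.float64(0.78))]
t 3.5 n 128.2 z 154.6 yaw -0.346 time 24.400 [(np.float64(116.2), 30, np.float64(1.0)), (np.float64(296.9), 12, np.float64(0.78))]
start top 157 [392.5 231.2] r 59.2 ang 118.1
start top 145 [415.6 218. ] r 1.0 ang -58.8
start top 52 [439.8 204.1] r 64.7 ang -62.0
now top 156 [392.3 230.6] r 58.9 ang 116.7
now top 145 [415.6 218. ] r 1.0 ang -58.8
now top 52 [440.1 204.8] r 64.4 ang -63.5
start side 331 [333.7 321.8] r 0.9 ang -176.8
start side 280 [304.9 299.8] r 55.8 ang 123.3
start side 202 [365.9 342.9] r 53.8 ang -54.1
```

```bash
python3 -c "
from h import *
print(bot.get_obs()['time'],bot.close_job())"
```

```text
the job is handed in; nothing more can be done
24.45 None
```

I handed the job in at 24.5 s: one knob push spun the blue plate for about 2.8 free turns, and a touch on its plain ring stopped it with the hole over the slot, about 3.6° short of exact by my camera estimate; earlier I made two missed passes at the knob and pressed on the still plate at about 31 N to find its height, and the judged result was not shown.

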